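Let the empty can into the can bin

TASK

An empty drink can is waiting on the chute of the green can bin, held back by the lid. Press the bin's red lever right down with the fingertips so that the lid lifts fully and the can rolls in, then let the lever come up slowly so that the lid settles completely shut without slamming. Use only the lever: do not touch the lid or the can, do not grasp or lift anything, and leave the bottle, cup, other can and bread where they stand.

Things in the scene. Friction and masses are not known exactly. Their poses are not given: they have to be found in the camera images.
- bin: Green table-top can bin, fixed to the table: an open box 200 mm (its x) by 180 mm (its y), 215 mm high, walls 4 mm. Origin: centre of the underside of the box, on the table; z up. From its -x side the red lever sticks out, behind a black linkage cover (50 mm deep, 72 mm wide, reaching 205 mm high, front face at x = -150 mm); from its +x side a steel chute (137 mm wide, side rails 50 mm) rises outward to x = 300 mm, its upper end with rails about 320 mm high.
- lever_pad (a point): Centre of the top face of the red lever's pad, the place to press. The pad is 45 mm along the lever by 60 mm across, 10 mm thick. The lever turns about a level axis along the bin's y, at x = -130 mm, z = 165 mm in the bin's frame; the pad centre is 130 mm from that axis, at about x = -256 mm, y = 0, z = 196 mm when up, and it goes down about 54 mm to z = 142 mm when fully pressed, moving less than 4 mm sideways. Nothing lies under the pad.
- lever (a joint): Angle of the lever, rad: 0 up (rest, pad tilted 0.2 rad up at its outer end), 0.42 fully pressed (firm stop; do not push on hard). Pressing takes about 4 to 9 N at the pad, from the lid's weight. It does not stay down: let go, it flies up and the lid slams.
- lid (a joint): Angle of the lid, rad: 0 shut, 1.0 fully open. Linked to the lever: lid angle = 2.4 x lever angle. The can passes under it once it is open by about 0.4. It closes by its own weight as the lever comes up. It slams if it moves faster than 1.5 rad/s over the last 0.35 rad of closing (the pad rising at about 80 mm/s); 20 to 30 mm/s at the pad is safe, left alone it slams.
- lid_edge (a point): Middle of the top of the upright 55 mm lip along the steel lid's free edge, which holds back the can. The lid is 200 by 180 mm, 5 mm thick; its hinge runs along the bin's y at x = -100 mm, z = 221 mm in the bin's frame (the lever's side) and the free edge, at the chute's foot (x = 100 mm), rises. Do not touch the lid.
- can: Empty red drink can with a white band, 62 mm diameter, 115 mm long, 16 g, lying across the chute against the lid's lip (its axis along the bin's y). Origin: its centre. It starts at about x = 132 mm, z = 264 mm in the bin's frame and rolls into the box by itself when the lid opens. Do not touch.
- wine_bottle: Standing green wine bottle, 74 mm diameter, 300 mm tall; origin under its base. Bystander.
- cup: Standing brown paper cup, 76 mm diameter at the rim, 90 mm tall; origin under its base. Bystander.
- other_can: Standing blue drink can, 62 mm diameter, 115 mm tall; origin under its base. Bystander.
- bread_roll: Bread roll, 80 mm diameter, 48 mm high; origin under its base. Bystander.

How it is judged:
On the way, in this order (a step that is already met when the one before it is completed fails the run):
1. the lid is fully open and the can is in the bin (value of joint lid above 0.85 rad and x of can in the frame of bin between -0.1 and 0.1 m and y of can in the frame of bin between -0.09 and 0.09 m and z of can in the frame of bin below 0.15 m), for 0.2 s.
2. the lid is shut again (value of joint lid below 0.03 rad), for 0.2 s.
At the end, for the whole second after the job is handed in: The lid is shut (within 0.03 rad), the lever is up, the can lies at rest inside the box, and the bottle, cup, other can and bread roll stand upright within 20 mm of where they were (value of joint lid below 0.03 rad and x of can in the frame of bin between -0.1 and 0.1 m and y of can in the frame of bin between -0.09 and 0.09 m and z of can in the frame of bin below 0.15 m and linear speed of can below 0.05 m/s and distance of each of wine_bottle, cup, other_can, bread_roll from where it was at the start of the episode below 0.02 m and angle between each of wine_bottle, cup, other_can, bread_roll's own z axis and vertical below 0.15 rad); the robot touches nothing.
It fails at once if the lid slams: it closes faster than 1.5 rad/s over its last 0.35 rad (value of joint lid below 0.35 rad and velocity of joint lid below -1.5 rad/s).
It fails at once if the robot touches the lid (contact force between any of the fingers, the arm and lid above 0.5 N).
It fails at once if the robot touches or carries the can (contact force between any of the fingers, the arm and can above 0.5 N).
It fails at once if a bystander is pushed, lifted or tipped (distance of any of wine_bottle, cup, other_can, bread_roll from where it was at the start of the episode above 0.02 m or angle between any of wine_bottle, cup, other_can, bread_roll's own z axis and vertical above 0.35 rad).
It also fails if it takes over 38 s, if anything falls off the work surface, if the arm or the gripper's body presses on something with over 40 N, if the wrist force passes 120 N, or if a joint passes its speed limit or range.

ROBOT

A 7-joint arm with a two-finger parallel gripper is mounted at the origin on the work surface. World frame = base frame: x ahead of the robot, y to its left, z up, the work surface at z = 0. Lengths are in m, angles in rad, forces in N, time in s.
With the tool pointing down it reaches from about 0.35 to 0.9 m from the base axis. Payload 19.9 kg.
Tool frame: the origin (TCP) lies between the finger pads; the fingertips stand 19 mm ahead of it and the grasp point (between the pads) is the TCP; z points along the fingers, y is the line along which they close (so a half turn about z gives the same grasp; the last joint's range is limited). The gripper opens to 94 mm and grips with 3 to 60 N. Pads are 16 mm wide; open, the fingers measure 119 mm over their backs; the gripper's body (75 mm by 177 mm) begins 78 mm behind the grasp point.
Start: joints at [-1.28, 0.417, -0.01, 1.614, 0.005, 1.111, -0.053], TCP at [0.204, 0.591, 0.224] pointing down, gripper open.
Joint ranges: [-2.81, 2.81], [-0.39, 2.02], [-1.27, 1.25], [0.06, 2.57], [-1.19, 4.33], [0.19, 2], [-2.82, 2.82]. Speed limits (rad/s): [1.89, 1.89, 2.39, 2.39, 3.01, 3.01, 3.01].

INTERFACE

Orientations are given as a 3x3 rotation matrix whose columns are the frame's x, y, z axes.
In Python, from rig import robot gives the robot as it stands. Calls block until the motion is done:
- robot.move_ptp(position, orientation): joint-space move of the TCP to a pose.
- robot.move_linear(position, velocity=0.15, frame=None, threshold=None): straight line of the TCP; frame=None keeps the orientation; velocity is the mean speed in m/s. With threshold (N) it stops when the force on the tool has changed by that much, and returns True; else False.
- robot.goto_joints(angles): joint-space move.
- robot.gripper_to(opening): finger opening in m; the grip force is fixed at half the most; returns when the fingers have stopped.
- robot.pause(seconds).
- robot.ik(position, orientation): joint angles nearest the present ones, or None.
- robot.get_state(): the state.
- robot.grab_frame(name): name is "side" or "top" or "wrist"; returns the picture (384x512x3 uint8, red, green, blue); there is no depth.
- robot.camera_info(name): a dict with "fx", "fy", "cx", "cy" (pixels), "rvec" (rotation vector, rad) and "tvec" (3), from world to camera coordinates, as OpenCV has them. Camera axes: x right, y down, z forward; pixel columns grow to the right and rows downward; lengths in m; the calibration is good to about 2 mm. A picture is of the moment at which its call begins: read the wrist's pose just before it. camera_info takes no time and is no camera call; for the wrist camera it gives the pose at the moment of the call.
A pose or a line that the arm cannot do raises robot.PlanningError and nothing moves.
- robot.sign_off(): hands the job in; it is judged then, once.
The state is a dict: "time": time; "qpos": joint angles; "joint_vel": joint speeds; "effort": joint torques, N m; "ee_pos": TCP position; "tool_rot": TCP orientation; "force": force on the tool from outside, world axes, zero at the start; "moment": the same for the moment, N m; "opening": finger opening in m; "grasp_force": force on a finger pad.
Only numpy, scipy, OpenCV 4.12 (cv2) and the standard library are available. Lean on these libraries where they do the work, as an engineer would, in place of code of your own. Each camera call takes 0.05 s, during which the arm holds its last target. There are 200 camera calls.

## Working session

There is one attempt and no reset: what is moved stays moved. The work goes in short steps, each a Python script; the robot and the scene stay as the last script left them, time stands still between calls to the robot, and variables do not carry over. Pictures are saved under pics/ and viewed, at most 10 in all, crops included, and the job is handed in when it is done.

```bash
mkdir -p pics; python3 - <<'E'
from rig import robot
import cv2
for n in("top","side"):
    cv2.imwrite(f"pics/{n}0.png",robot.grab_frame(n)[:,:,::-1]); print(n,robot.camera_info(n))
print(robot.get_state()["time"])
E
```

```text
top {'fx': 431.9192204936571, 'fy': 431.9192204936571, 'cx': 254.23011721591672, 'cy': 190.68802771825713, 'rvec': array([ 2.18965997, -2.19249604,  0.08632621]), 'tvec': array([-0.00161045,  0.60686489,  1.10302595])}
side {'fx': 382.2225117181111, 'fy': 382.2225117181111, 'cx': 261.66436096804586, 'cy': 189.74532285172145, 'rvec': array([ 1.97918545, -0.78253027,  0.47346765]), 'tvec': array([-0.44860274,  0.33414493,  0.79000841])}
0.1
```

View pics/top0.png

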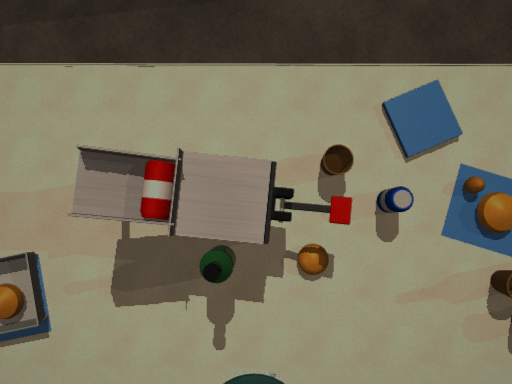

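View pics/side0.png

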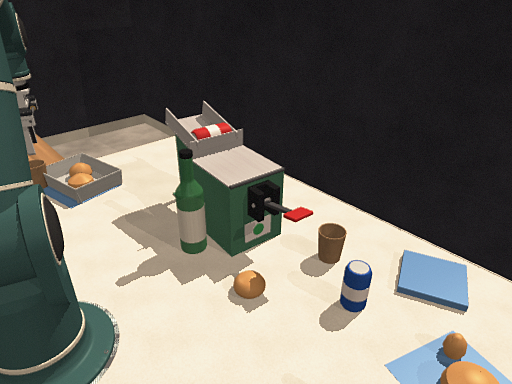

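The top view shows the red pad at about (341,210) and the red and white can at (157,190). The bottle is at (217,262), the cup at (337,160), the bread at (313,258) and the blue can at (396,200). In the side view the pad is at about (299,214). Next I'll locate the pad precisely in both views.

```bash
cat > h.py <<'E'
import cv2,numpy as np
def cam(ci):
    R=cv2.Rodrigues(np.array(ci["rvec"]))[0]; t=np.array(ci["tvec"])
    K=np.array([[ci["fx"],0,ci["cx"]],[0,ci["fy"],ci["cy"]],[0,0,1]]); return K,R,t
def plane(ci,uv,z):
    K,R,t=cam(ci); c=-R.T@t; d=R.T@np.linalg.solve(K,[*uv,1]); return c+d*(z-c[2])/d[2]
def reds(im):
    h=cv2.cvtColor(im,cv2.COLOR_RGB2HSV); m=((h[...,0]<6)|(h[...,0]>174))&(h[...,1]>190)&(h[...,2]>90)
    n,_,s,c=cv2.connectedComponentsWithStats(m.astype(np.uint8)); return [(c[i],s[i]) for i in range(1,n) if s[i][4]>40]
E
python3 - <<'E'
from rig import robot
from h import *
ims={}
for n in("top","side"):
    im=cv2.imread(f"pics/{n}0.png")[:,:,::-1].copy(); r=reds(im); ims[n]=r
    print(n,[(c.round(1),s) for c,s in r])
ct,cs=robot.camera_info("top"),robot.camera_info("side")
pt=max(ims["top"],key=lambda q:q[0][0])[0]; ps=max(ims["side"],key=lambda q:q[0][0])[0]
pad=plane(ct,pt,.196); print("pad plane",pad)
P=[K@np.c_[R,t] for K,R,t in (cam(ct),cam(cs))]
X=cv2.triangulatePoints(P[0],P[1],pt,ps)[:,0]; print("tri",X[:3]/X[3])
left=[c for c,s in ims["top"] if c[0]<250]
can=plane(ct,np.mean(left,0),.264+.02); print("can",can,"dist",np.linalg.norm((can-pad)[:2]),"expect .388")
for n,uv,z in(("bottle",(213,270),.3),("cup",(337,158),.09),("blue",(401,199),.115),("bread",(313,258),.03)): print(n,plane(ct,uv,z).round(3))
# lid corners (hinge side) for yaw
a,b=plane(ct,(274,161),.224),plane(ct,(267,243),.224); print("hinge edge",a,b)
E
```

```text
top [(array([158.1, 170.4]), array([144, 160,  28,  22, 500], dtype=int32)), (array([340. , 209.7]), array([330, 196,  21,  28, 530], dtype=int32)), (array([152.8, 207.6]), array([141, 198,  26,  21, 463], dtype=int32))]
side [(array([201.1, 133.1]), array([192, 128,  18,  11, 120], dtype=int32)), (array([297.9, 213.9]), array([284, 208,  29,  14, 230], dtype=int32))]
pad plane [ 0.55281177 -0.18865388  0.196     ]
tri [ 0.55320416 -0.19071993  0.18689386]
can [0.59226803 0.19653087 0.284     ] dist 0.38720031746894934 expect .388
bottle [0.434 0.08  0.3  ]
cup [ 0.682 -0.205  0.09 ]
blue [ 0.58  -0.352  0.115]
bread [ 0.434 -0.152  0.03 ]
hinge edge [ 0.65655279 -0.04283401  0.224     ] [ 0.48198032 -0.02719409  0.224     ]
```

```bash
cat >> h.py <<'E'
PAD=np.array([.553,-.189,.196]); bx=np.array([.0395,.3852,0]); bx/=np.linalg.norm(bx)
by=np.cross([0,0,1],bx); Z=np.array([0,0,-1.])
def rot(s): y=s*by; return np.c_[np.cross(y,Z),y,Z]
E
python3 - <<'E'
from rig import robot
from h import *
q0=np.array(robot.get_state()["qpos"])
up=np.array(robot.get_state()["ee_pos"])+[0,0,.27]
print(robot.ik(up,robot.get_state()["tool_rot"]))
for s in(1,-1):
    for z in(.48,.25,.16):
        q=robot.ik([*PAD[:2],z],rot(s)); print(s,z,None if q is None else np.round(q,2))
E
```

```text
[-1.28956254e+00  3.17000622e-01  1.93625864e-03  1.16281576e+00
 -5.90403452e-04  1.66290407e+00 -4.88152898e-02]
1 0.48 [-0.49  0.36  1.08  1.33 -0.31  1.64 -2.69]
1 0.25 [-0.51  0.52  1.09  1.71 -0.49  1.21 -2.54]
1 0.16 [-0.49  0.67  1.08  1.8  -0.66  1.09 -2.41]
-1 0.48 [-0.29  0.28  0.76  1.32 -0.19  1.61  0.34]
-1 0.25 [-0.46  0.48  1.    1.71 -0.43  1.19  0.55]
-1 0.16 [-0.47  0.64  1.05  1.8  -0.63  1.07  0.71]
```

The nearest IK solution swings the elbow out to the side. I'll lift, turn the base joint, then solve IK again from there.

```bash
python3 - <<'E'
from rig import robot
from h import *
s=robot.get_state(); robot.gripper_to(0.0)
robot.move_linear(np.array(s["ee_pos"])+[0,0,.27],velocity=.2)
q=np.array(robot.get_state()["qpos"]); q[0]=.33; robot.goto_joints(q)
s=robot.get_state(); print(s["time"],s["ee_pos"],s["opening"],np.round(s["tool_rot"],2))
for g in(1,-1):
    for z in(.48,.25,.16):
        q=robot.ik([*PAD[:2],z],rot(g)); print(g,z,None if q is None else np.round(q,2))
E
```

```text
6.1833 [ 0.58021676 -0.23097668  0.49301833] 0.0005407139235360209 [[ 0.37  0.93 -0.  ]
 [ 0.93 -0.37  0.  ]
 [ 0.   -0.   -1.  ]]
1 0.48 [-0.49  0.36  1.08  1.33 -0.31  1.64 -2.69]
1 0.25 [-0.51  0.52  1.09  1.71 -0.49  1.21 -2.54]
1 0.16 [-0.    0.43  0.36  1.79 -0.18  0.95 -2.81]
-1 0.48 [ 0.32  0.23 -0.06  1.3   0.01  1.61  0.16]
-1 0.25 [ 0.33  0.32 -0.06  1.69  0.02  1.13  0.16]
-1 0.16 [ 0.33  0.42 -0.06  1.78  0.03  0.95  0.15]
```

```bash
python3 - <<'E'
from rig import robot
from h import *
robot.move_ptp([*PAD[:2],.32],rot(-1))
robot.move_linear([*PAD[:2],.25],velocity=.1)
s=robot.get_state(); print(s["time"],s["ee_pos"],s["force"])
a=robot.grab_frame("top"); b=robot.grab_frame("side")
im=np.hstack([cv2.resize(a[120:300,230:430],(400,360)),cv2.resize(b[100:280,200:400],(400,360))])
cv2.imwrite("pics/near.png",im[:,:,::-1])
E
```

```text
7.7833 [ 0.55334785 -0.18916916  0.2506728 ] [-0.31901183  0.24240705 -0.21753812]
```

View pics/near.png

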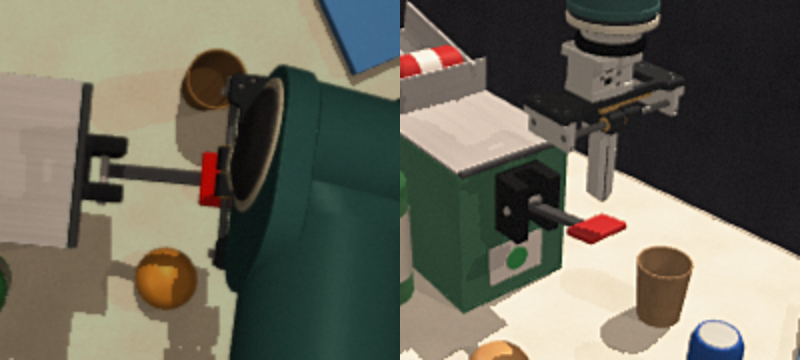

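The closed fingers hang right above the red pad (crop about (598,195), pad at (597,228)). The gripper body is clear of the lid and the cup. I'll go down to contact and then press.

```bash
python3 - <<'E'
from rig import robot
from h import *
r=robot.move_linear([*PAD[:2],.200],velocity=.03,threshold=2)
s=robot.get_state(); zc=s["ee_pos"][2]; print(r,s["time"],zc,s["force"])
if r and .205<zc<.225:
    for d,v in((.030,.04),(.048,.03),(.053,.015)):
        r=robot.move_linear([*PAD[:2],zc-d],velocity=v,threshold=20)
        s=robot.get_state(); print(d,r,s["time"],s["ee_pos"],s["force"])
        if r: break
    robot.pause(.8)
    a=robot.grab_frame("top"); b=robot.grab_frame("side")
    im=np.hstack([cv2.resize(a[90:290,60:260],(400,400)),cv2.resize(b[80:280,150:350],(400,400))])
    cv2.imwrite("pics/press.png",im[:,:,::-1])
    print(robot.get_state()["force"],robot.get_state()["time"])
E
```

```text
True 8.9667 0.21559402492798596 [1.58190363 0.01804503 4.07150463]
0.03 False 9.875 [ 0.55295586 -0.18903379  0.18574608] [-0.32564765 -2.46139468  3.42813349]
0.048 False 10.625 [ 0.55300829 -0.18888524  0.16764326] [-0.82063137  0.95875486  2.0150821 ]
0.053 False 11.1083 [ 0.55321458 -0.18898967  0.1627598 ] [-0.32319843  1.96527307  6.55900705]
[0.17932145 1.68692523 6.71110131] 12.0083
```

View pics/press.png

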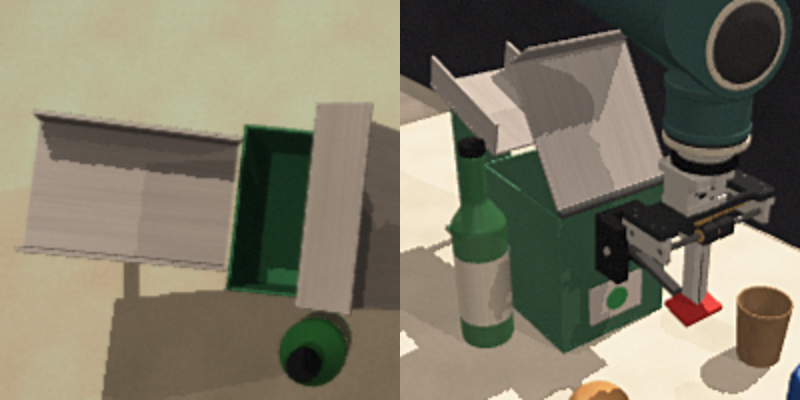

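The lid is lifted fully, the chute is empty and the can has gone into the box. The pad is about 53 mm down. Now I'll raise it slowly.

```bash
python3 - <<'E'
from rig import robot
from h import *
robot.move_linear([*PAD[:2],.235],velocity=.016)
s=robot.get_state(); print(s["time"],s["ee_pos"],s["force"])
robot.move_linear([*PAD[:2],.34],velocity=.1)
robot.pause(.5)
s=robot.get_state(); print(s["time"],s["force"])
a=robot.grab_frame("top"); b=robot.grab_frame("side")
im=np.hstack([cv2.resize(a[90:290,60:360],(400,267)),cv2.resize(b[80:280,150:450],(400,267))])
cv2.imwrite("pics/end.png",im[:,:,::-1])
E
```

```text
16.6833 [ 0.55297693 -0.18901173  0.2349651 ] [-0.58112428 -0.91916735  0.26522164]
18.3833 [ 0.14184741 -0.04904775  0.46019131]
```

View pics/end.png

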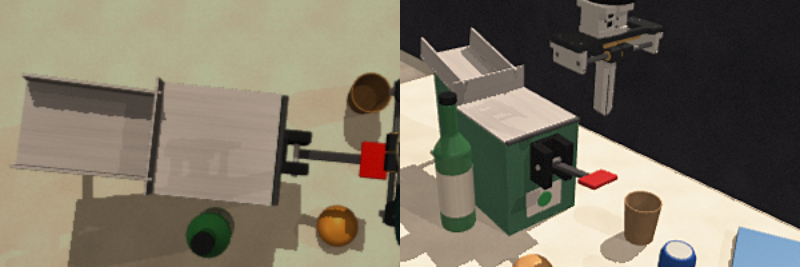

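The lid is shut, the lever is up, the chute is empty and the bystanders haven't moved. The gripper is clear of everything.

```bash
python3 -c "
from rig import robot
print(robot.sign_off())"
```

```text
the job is handed in; nothing more can be done
None
```

I pressed the lever down about 53 mm, the can rolled into the bin, and I let the lid settle shut slowly. I handed the job in at about 18.5 s; the sign-off returned no verdict.

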